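# Lift the hot lid off the egg warmer with the lid lifter

## Task

The egg warmer's lid is hot: take the lid lifter from its rack, hook the lid's loop at the point where the lid hangs level, lift it clear off the pot and, keeping it level, set it down gently in the middle of the rubber bar mat. Then hang the lifter back on its rack. Never touch the lid or the warmer with the gripper or arm, and leave the tankard, bottles and opener where they stand.

Things in the scene. Friction and masses are not known exactly. Their poses are not given: they have to be found in the camera images.
- pot: Egg warmer, fixed: grey round hotplate (190 mm across, 30 high) carrying a shallow open steel pot, outer diameter 156, inner 146, rim 100 mm above the shelf. Origin: centre of the underside, on the shelf; z up. Its place varies; it and the mat may change places.
- lid: Loose red round lid on the pot, about 0.6 kg: plate 160 mm across, 8 thick; below it a tapered plug 8 deep (136 mm wide at the top, 126 at the bottom), 5 mm of play in the pot. Origin: centre of the plate's underside (100 mm above the shelf on the pot, 14 mm when flat on the mat); z up, y along the loop's bar. A hidden weight inside puts its centre of mass off centre along y (see lid_bar).
- lid_bar (a point): Middle of the loop's bar: brass, 8 mm thick, straight along the lid's y for 90 mm, centre line 50 mm above the lid's origin, a leg at each end. The balance point lies anywhere within 26 mm either side of this middle, new each time, found only by trial lifts; the mass centre is about 50 mm below. Hung elsewhere, the lid tips to its heavy side: keep trial lifts to 10 mm until it lifts level, or it slips.
- lifter: Lid lifter, loose, 0.16 kg, hanging upright in the rack. Origin: the hook's seat, where the bar's centre sits when hooked; z up along the handle, x the way the hook's open mouth points, bar along y. The 7 mm round steel hook lies in the x-z plane: lowest point z = -11 mm, back at x = -21 mm for z = 6 to 36, meeting the axis at z = 50. Above it a round heat guard 52 mm across, z = 60 to 66.
- lifter_grip (a point): Grasp point in the wooden handle, 100 mm above the lifter's origin. The handle spans z = 66 to 121 mm of the lifter, 30 mm wide in x and 22 mm thick in y: grip it from above, closing along y.
- lifter_tip (a point): The hook's tip, 17 mm ahead (+x) of the lifter's origin; its top is 8 mm above that origin. To pass under the bar, come from -x with the lifter at least 13 mm below its hooked height, move along +x until the bar is over the seat, then raise; unhook the opposite way.
- rack: Fork rack, fixed: wooden base 120 x 90 x 10 mm, a post at x = +53 to +67 mm, 110 high, two steel rails along x from -38 to +62 mm, 26 mm apart inside, 46 outside, tops 115 mm above the shelf. Open above and at -x. Origin: on the shelf below the hanging place. The lifter hangs with its stem between the rails, guard on them, its hook to +x, its origin 55 mm above the shelf.
- rack_hang (a point): The hanging place: midway between the rails, at the height of their tops, above the rack's origin. The centre of the guard's underside belongs here, within about 25 mm along the rails.
- mat: Square black rubber bar mat, fixed, 230 x 230 x 6 mm. Origin: centre of its underside.
- tankard: Pewter tankard, loose, 92 mm across, 110 mm high, handle to +y. Origin: centre of its underside.
- bottle1: Amber glass dasher bottle, loose, 54 mm across, 165 mm high. Origin: centre of its underside.
- bottle2: The other dasher bottle, the same.
- opener: Bone-handled bottle opener lying flat, loose, about 150 mm long along x, 36 mm wide, 14 mm high. Origin: on its underside near its middle.

How it is judged:
By the outcome, as a careful person would: the job done as asked, in the order asked, and still so for the second after the job is handed in, with the robot touching nothing.
It also fails if it takes over 72 s, if anything falls off the work surface, if the arm or the gripper's body presses on something with over 40 N, if the wrist force passes 120 N, or if a joint passes its speed limit or range.

## Robot

A 6-joint arm with a two-finger parallel gripper is mounted at the origin on the work surface. World frame = base frame: x ahead of the robot, y to its left, z up, the work surface at z = 0. Lengths are in m, angles in rad, forces in N, time in s.
With the tool pointing down it reaches from about 0.3 to 1 m from the base axis. Payload 5.1 kg.
Tool frame: the origin (TCP) lies midway between the tips of the shut fingers; the grasp point (between the pads) lies 19 mm behind it; z points along the fingers, y is the line along which they close (so a half turn about z gives the same grasp; the last joint's range is limited). The gripper opens to 95 mm and grips with 3 to 60 N. Pads are 20 mm wide; open, the fingers measure 119 mm over their backs; the gripper's body (75 mm by 180 mm) begins 59 mm behind the grasp point.
Start: joints at [-1.411, 0.124, 1.65, -0, 1.367, -0.083], TCP at [0.156, -0.631, 0.215] pointing down, gripper open.
Joint ranges: [-2.61, 2.61], [-1.02, 2.33], [0.03, 2.71], [-1.35, 4.49], [0.32, 2.68], [-2.91, 2.91]. Speed limits (rad/s): [2.57, 2.57, 3.14, 3.14, 3.14, 3.14].

## Interface

Orientations are given as a unit quaternion [w, x, y, z].
In Python, from workcell import bot gives the robot as it stands.
- The arm moves only by the tool apply_moves, never from a script. Its argument "motion" is a list of rows, each an object of numbers: "dx", "dy", "dz": the shift along the world's x, y, z as a fraction of full scale; "wx", "wy", "wz": the turn, a rotation vector about the world's x, y, z as a fraction of full scale; "grip": the gripper's target within -1 to 1 (shut at 1, half-way at 0, fully open at -1). In form: [{"dx": .., "dy": .., "dz": .., "wx": .., "wy": .., "wz": .., "grip": ..}, ...]. A call has 1 to 20 rows; each row shifts and turns the commanded pose from where the row before left it; what a row does not reach is not made up. Full scale, the value 1, is 2 cm for a shift and 5 degrees for a turn. A row lasts 1/8 s, in which the tool goes at most 62.5 mm and 10.7 degrees, less where a joint would pass 70% of its speed; a pose out of reach is approached as far as the arm can. A call with a number of a shift or a turn outside -1 to 1 is refused whole. A call with a gripper value outside its range is refused whole. The fingers move at their own pace and stop on an object; the grip force is fixed at half the most. Time passes only in rows, so rows that do not move let the fingers close. It gives the time, the measured TCP pose, the force, the opening and the grip force at its end, in the units of the state.
- bot.read_state(): the state, without advancing time (a new reading comes with each control period).
- bot.capture(name): name is "scene" or "top" or "wrist"; returns a dict with "color" (420x560x3 uint8, red, green, blue), "camera_matrix" (3x3 intrinsics, pixels), "pose" (4x4, takes a point from camera to world coordinates). Camera axes: x right, y down, z forward; pixel columns grow to the right and rows downward; lengths in m; the calibration is good to about 2 mm. A picture is of the moment at which its call begins. There is no depth.
- bot.close_job(): hands the job in; it is judged then, once.
The state is a dict: "time_s": time; "qpos": joint angles; "qd": joint speeds; "tau": joint torques, N m; "position": TCP position; "tcp_rot": TCP orientation; "wrist_force": force on the tool from outside, world axes, zero at the start; "moment": the same for the moment, N m; "gripper_width": finger opening in m; "gripper_force": force on a finger pad.
Only numpy, scipy, OpenCV 4.12 (cv2) and the standard library are available. Lean on these libraries where they do the work, as an engineer would, in place of code of your own. Each camera call takes 0.05 s, during which the arm holds its last target. There are 200 camera calls.

## Working session

There is one attempt and no reset: what is moved stays moved. The work goes in short steps, Python scripts to look and compute and a tool call to move; the robot and the scene stay as the last step left them, time stands still between calls to the robot, and variables do not carry over. Pictures are saved under pics/ and viewed, at most 10 in all, crops included, and the job is handed in when it is done.

Besides the shell and the picture viewer there is one more tool, called as name(argument=value, ...), one argument or row to a line, values as JSON. apply_moves: Moves the arm, as the interface text tells. Shift numbers are shares of 2 cm and turn numbers shares of 5 degrees, none past 1 either way. Its arguments: {"type":"object","properties":{"motion":{"type":"array"}},"required":["motion"]}

```bash
mkdir -p pics; ls
python3 - <<'E'
from workcell import bot
import cv2,numpy as np
np.set_printoptions(precision=4,suppress=True)
s=bot.read_state();print(s)
for n in ["scene","top","wrist"]:
    c=bot.capture(n);cv2.imwrite(f"pics/{n}0.png",c["color"][...,::-1]);print(n,c["camera_matrix"],c["pose"])
    np.savez(f"{n}0.npz",**c)
E
```

```text
pics
{'time_s': 0.0, 'qpos': array([-1.4106,  0.1245,  1.6516,  0.    ,  1.3675, -0.0826]), 'qd': array([-0.0003,  0.0008, -0.0013,  0.0007,  0.0003,  0.    ]), 'tau': array([  0.0009, -41.7605, -35.9934,   0.0774,   0.0493,  -0.0002]), 'position': array([ 0.1561, -0.6303,  0.2134]), 'tcp_rot': array([-0.001 ,  0.9926,  0.1211, -0.    ]), 'wrist_force': array([ 0.3886,  0.5089, -1.2463]), 'moment': array([ 0.019 , -0.0428, -0.0338]), 'gripper_force': 0.0, 'gripper_width': 0.09524918707821783}
scene [[416.196    0.     279.2003]
 [  0.     416.196  211.4104]
 [  0.       0.       1.    ]] [[-0.496   0.5709 -0.6543  1.1143]
 [ 0.8681  0.3095 -0.388   0.3703]
 [-0.019  -0.7605 -0.6491  0.6274]
 [ 0.      0.      0.      1.    ]]
top [[537.4315   0.     276.3223]
 [  0.     537.4315 213.5354]
 [  0.       0.       1.    ]] [[ 0.0046 -0.9944  0.1054  0.4639]
 [-0.9999 -0.0034  0.0112  0.0625]
 [-0.0108 -0.1054 -0.9944  1.4323]
 [ 0.      0.      0.      1.    ]]
wrist [[359.2716   0.     277.4245]
 [  0.     359.2716 207.1214]
 [  0.       0.       1.    ]] [[ 0.2407 -0.9335 -0.2659  0.2323]
 [-0.9706 -0.232  -0.064  -0.6124]
 [-0.002   0.2735 -0.9619  0.3839]
 [ 0.      0.      0.      1.    ]]
```

View pics/top0.png

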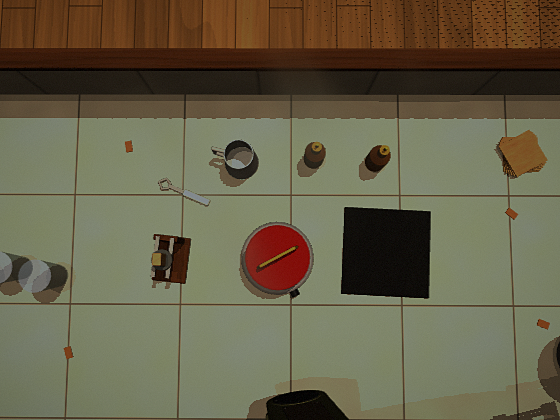

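View pics/scene0.png

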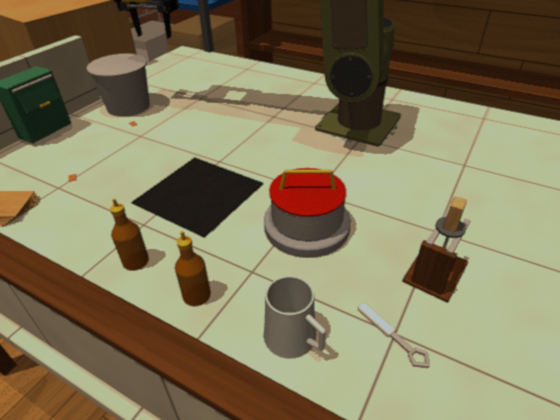

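Top view: rack with the lifter is at about px (170,260), with the handle at (157,259) and the post on the upper side. The pot and lid are at (277,258), with the bar running (258,268) to (296,248). The mat is at (387,253). The scene view confirms the lifter is hanging with its hook towards the post.

```bash
cat > h.py <<'E'
import numpy as np,cv2
np.set_printoptions(precision=4,suppress=True)
def ray(c,uv,z):
    K,T=c["camera_matrix"],c["pose"]
    d=T[:3,:3]@np.linalg.inv(K)@np.array([uv[0],uv[1],1.]); o=T[:3,3]
    return o+d*(z-o[2])/d[2]
def proj(c,P):
    T=c["pose"]; p=c["camera_matrix"]@(T[:3,:3].T@(np.asarray(P,float)-T[:3,3])); return p[:2]/p[2]
def tri(cs,uvs):
    A=np.zeros((3,3));b=np.zeros(3)
    for c,uv in zip(cs,uvs):
        d=c["pose"][:3,:3]@np.linalg.inv(c["camera_matrix"])@np.array([uv[0],uv[1],1.]);d/=np.linalg.norm(d)
        M=np.eye(3)-np.outer(d,d);A+=M;b+=M@c["pose"][:3,3]
    return np.linalg.solve(A,b)
def big(m):
    cs,_=cv2.findContours(m.astype(np.uint8),cv2.RETR_EXTERNAL,cv2.CHAIN_APPROX_NONE); return max(cs,key=cv2.contourArea)
def red(im):
    im=im.astype(int); return (im[...,0]>120)&(im[...,1]<60)&(im[...,2]<60)
def brass(im):
    h=cv2.cvtColor(im,cv2.COLOR_RGB2HSV).astype(int); return (h[...,0]>15)&(h[...,0]<32)&(h[...,1]>120)&(h[...,2]>90)
E
python3 - <<'E'
from h import *
t=dict(np.load("top0.npz"));im=t["color"]
e=cv2.minEnclosingCircle(big(red(im)));print("red",e,ray(t,e[0],.108), e[1]*1.33/537)
m=brass(im).astype(np.uint8);mm=np.zeros_like(m);mm[235:285,245:310]=m[235:285,245:310]
r=cv2.minAreaRect(big(mm));print("bar",r,ray(t,r[0],.150));b=cv2.boxPoints(r);print([ray(t,p,.150) for p in b])
mm=(im.max(2)<40).astype(np.uint8);mm[:, :335]=0;mm[:200]=0;mm[305:]=0
r=cv2.minAreaRect(big(mm));print("mat",r,ray(t,r[0],.006),[ray(t,p,.006) for p in cv2.boxPoints(r)])
a=im[225:295,140:200][...,::-1];s=dict(np.load("scene0.npz"))["color"][180:310,390:490][...,::-1]
cv2.imwrite("pics/c1.png",np.hstack([cv2.resize(a,(450,525),interpolation=2),cv2.resize(s,(346,450),interpolation=2)[:, :] if 0 else cv2.copyMakeBorder(cv2.resize(s,(346,450),interpolation=2),0,75,0,0,0)]))
E
```

```text
red ((277.24334716796875, 257.2404479980469), 31.98177146911621) [0.4963 0.0746 0.108 ] 0.07920997402965468
bar ((277.014892578125, 256.52777099609375), (2.77036452293396, 39.76103591918945), 61.821407318115234) [0.4969 0.0748 0.15  ]
[array([0.4774, 0.1179, 0.15  ]), array([0.5223, 0.0347, 0.15  ]), array([0.5165, 0.0316, 0.15  ]), array([0.4716, 0.1147, 0.15  ])]
mat ((386.00286865234375, 252.17657470703125), (87.44258880615234, 87.69729614257812), 2.2457425594329834) [ 0.5133 -0.2119  0.006 ] [array([ 0.4026, -0.0911,  0.006 ]), array([ 0.6341, -0.1021,  0.006 ]), array([ 0.6257, -0.3344,  0.006 ]), array([ 0.3949, -0.3195,  0.006 ])]
```

View pics/c1.png

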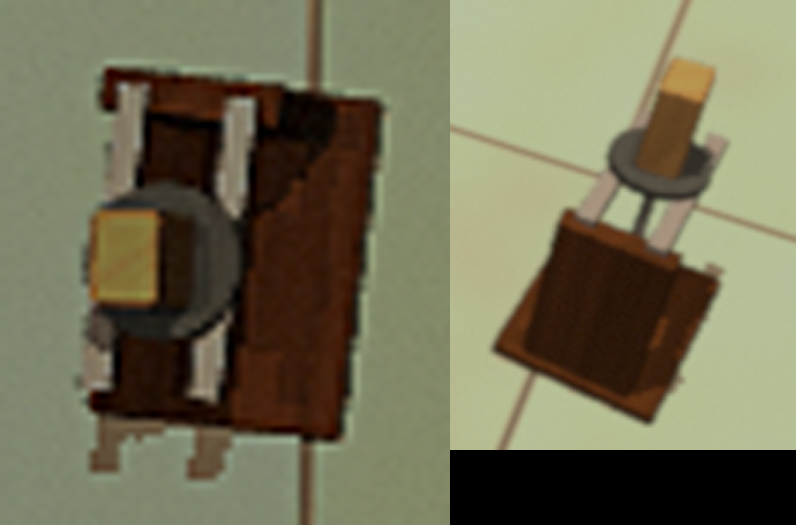

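Run:
```python
from h import *
t=dict(np.load("top0.npz"));s=dict(np.load("scene0.npz"))
f=lambda p:(p[0]/7.5+140-.5+.07,p[1]/7.5+225-.5+.07)
print("handle",ray(t,f((125,257)),.176),"tri",tri([t,s],[f((125,257)),(459.5,203)]))
P=[ray(t,f(p),.115) for p in [(133,90),(97,390),(240,100),(205,398)]];print(P)
for i in (0,2):
    d=P[i]-P[i+1];print(np.degrees(np.arctan2(d[1],d[0])),np.linalg.norm(d))
P=[ray(t,f(p),.01) for p in [(380,100),(338,438)]];d=P[0]-P[1];print(np.degrees(np.arctan2(d[1],d[0])),np.linalg.norm(d))
g=ray(t,f((166,262)),.121);print("guard",g)
```

```text
handle [0.4897 0.3566 0.176 ] tri [0.4897 0.3574 0.1722]
[array([0.5455, 0.3698, 0.115 ]), array([0.4477, 0.3788, 0.115 ]), array([0.5424, 0.3346, 0.115 ]), array([0.4453, 0.3435, 0.115 ])]
-5.264790661444836 0.09818453811736683
-5.279207383000696 0.09745879210720959
-5.871768036178163 0.11931038363828325
guard [0.4892 0.3561 0.121 ]
```

apply_moves(
  motion=[
    {"dy": 1,"dz": 1,"dx": 0.3,"wz": -0.5,"grip": -1},
    {"dy": 1,"dz": 1,"dx": 0.3,"wz": -0.5,"grip": -1},
    {"dy": 1,"dx": 0.3,"wz": -0.5,"grip": -1},
    {"dy": 1,"dx": 0.3,"wz": -0.5,"grip": -1},
    {"dy": 1,"dx": 0.3,"wz": -0.5,"grip": -1},
    {"dy": 1,"dx": 0.3,"wz": -0.5,"grip": -1},
    {"dy": 1,"dx": 0.3,"wz": -0.5,"grip": -1},
    {"dy": 1,"dx": 0.3,"wz": -0.5,"grip": -1},
    {"dy": 1,"dx": 0.3,"grip": -1},
    {"dy": 1,"dx": 0.3,"grip": -1},
    {"dy": 1,"dx": 0.3,"grip": -1},
    {"dy": 1,"dx": 0.3,"grip": -1},
    {"dy": 1,"dx": 0.3,"grip": -1},
    {"dy": 1,"dx": 0.3,"grip": -1},
    {"dy": 1,"dx": 0.3,"grip": -1},
    {"dy": 1,"dx": 0.3,"grip": -1},
    {"dy": 1,"dx": 0.3,"grip": -1},
    {"dy": 1,"dx": 0.3,"grip": -1},
    {"dy": 1,"dx": 0.3,"grip": -1},
    {"dy": 1,"dx": 0.3,"grip": -1},
  ],
)

```text
invalid input
```

apply_moves(
  motion=[
    {"dx": 0.3,"dy": 1,"dz": 1,"wx": 0,"wy": 0,"wz": -0.5,"grip": -1},
    {"dx": 0.3,"dy": 1,"dz": 1,"wx": 0,"wy": 0,"wz": -0.5,"grip": -1},
    {"dx": 0.3,"dy": 1,"dz": 0,"wx": 0,"wy": 0,"wz": -0.5,"grip": -1},
    {"dx": 0.3,"dy": 1,"dz": 0,"wx": 0,"wy": 0,"wz": -0.5,"grip": -1},
    {"dx": 0.3,"dy": 1,"dz": 0,"wx": 0,"wy": 0,"wz": -0.5,"grip": -1},
    {"dx": 0.3,"dy": 1,"dz": 0,"wx": 0,"wy": 0,"wz": -0.5,"grip": -1},
    {"dx": 0.3,"dy": 1,"dz": 0,"wx": 0,"wy": 0,"wz": -0.5,"grip": -1},
    {"dx": 0.3,"dy": 1,"dz": 0,"wx": 0,"wy": 0,"wz": -0.38,"grip": -1},
    {"dx": 0.3,"dy": 1,"dz": 0,"wx": 0,"wy": 0,"wz": 0,"grip": -1},
    {"dx": 0.3,"dy": 1,"dz": 0,"wx": 0,"wy": 0,"wz": 0,"grip": -1},
    {"dx": 0.3,"dy": 1,"dz": 0,"wx": 0,"wy": 0,"wz": 0,"grip": -1},
    {"dx": 0.3,"dy": 1,"dz": 0,"wx": 0,"wy": 0,"wz": 0,"grip": -1},
    {"dx": 0.3,"dy": 1,"dz": 0,"wx": 0,"wy": 0,"wz": 0,"grip": -1},
    {"dx": 0.3,"dy": 1,"dz": 0,"wx": 0,"wy": 0,"wz": 0,"grip": -1},
    {"dx": 0.3,"dy": 1,"dz": 0,"wx": 0,"wy": 0,"wz": 0,"grip": -1},
    {"dx": 0.3,"dy": 1,"dz": 0,"wx": 0,"wy": 0,"wz": 0,"grip": -1},
    {"dx": 0.3,"dy": 1,"dz": 0,"wx": 0,"wy": 0,"wz": 0,"grip": -1},
    {"dx": 0.3,"dy": 1,"dz": 0,"wx": 0,"wy": 0,"wz": 0,"grip": -1},
    {"dx": 0.3,"dy": 1,"dz": 0,"wx": 0,"wy": 0,"wz": 0,"grip": -1},
    {"dx": 0.3,"dy": 1,"dz": 0,"wx": 0,"wy": 0,"wz": 0,"grip": -1},
  ],
)

```text
time_s: 2.65
position: [0.2764, -0.2296, 0.2547]
tcp_rot: [0.0, 0.999, -0.048, 0.0]
wrist_force: [-1.2, 0.1, 0.4]
gripper_width: 0.0949
gripper_force: 0.0
```

apply_moves(
  motion=[
    {"dx": 0.3,"dy": 1,"dz": 0,"wx": 0,"wy": 0,"wz": 0,"grip": -1},
    {"dx": 0.3,"dy": 1,"dz": 0,"wx": 0,"wy": 0,"wz": 0,"grip": -1},
    {"dx": 0.3,"dy": 1,"dz": 0,"wx": 0,"wy": 0,"wz": 0,"grip": -1},
    {"dx": 0.3,"dy": 1,"dz": 0,"wx": 0,"wy": 0,"wz": 0,"grip": -1},
    {"dx": 0.3,"dy": 1,"dz": 0,"wx": 0,"wy": 0,"wz": 0,"grip": -1},
    {"dx": 0.3,"dy": 1,"dz": 0,"wx": 0,"wy": 0,"wz": 0,"grip": -1},
    {"dx": 0.3,"dy": 1,"dz": 0,"wx": 0,"wy": 0,"wz": 0,"grip": -1},
    {"dx": 0.3,"dy": 1,"dz": 0,"wx": 0,"wy": 0,"wz": 0,"grip": -1},
    {"dx": 0.3,"dy": 1,"dz": 0,"wx": 0,"wy": 0,"wz": 0,"grip": -1},
    {"dx": 0.3,"dy": 1,"dz": 0,"wx": 0,"wy": 0,"wz": 0,"grip": -1},
    {"dx": 0.4,"dy": 1,"dz": 0,"wx": 0,"wy": 0,"wz": 0,"grip": -1},
    {"dx": 0.4,"dy": 1,"dz": 0,"wx": 0,"wy": 0,"wz": 0,"grip": -1},
    {"dx": 0.4,"dy": 1,"dz": 0,"wx": 0,"wy": 0,"wz": 0,"grip": -1},
    {"dx": 0.4,"dy": 1,"dz": 0,"wx": 0,"wy": 0,"wz": 0,"grip": -1},
    {"dx": 0.4,"dy": 1,"dz": 0,"wx": 0,"wy": 0,"wz": 0,"grip": -1},
    {"dx": 0.4,"dy": 1,"dz": 0,"wx": 0,"wy": 0,"wz": 0,"grip": -1},
    {"dx": 0.4,"dy": 1,"dz": 0,"wx": 0,"wy": 0,"wz": 0,"grip": -1},
    {"dx": 0.4,"dy": 1,"dz": 0,"wx": 0,"wy": 0,"wz": 0,"grip": -1},
    {"dx": 0.4,"dy": 1,"dz": 0,"wx": 0,"wy": 0,"wz": 0,"grip": -1},
    {"dx": 0.4,"dy": 1,"dz": 0,"wx": 0,"wy": 0,"wz": 0,"grip": -1},
  ],
)

```text
time_s: 5.15
position: [0.4158, 0.1703, 0.2547]
tcp_rot: [0.0, 0.999, -0.048, 0.0]
wrist_force: [0.6, 0.6, -0.7]
gripper_width: 0.0951
gripper_force: 0.0
```

apply_moves(
  motion=[
    {"dx": 0.4,"dy": 1,"dz": 0,"wx": 0,"wy": 0,"wz": 0,"grip": -1},
    {"dx": 0.4,"dy": 1,"dz": 0,"wx": 0,"wy": 0,"wz": 0,"grip": -1},
    {"dx": 0.4,"dy": 1,"dz": 0,"wx": 0,"wy": 0,"wz": 0,"grip": -1},
    {"dx": 0.4,"dy": 1,"dz": 0,"wx": 0,"wy": 0,"wz": 0,"grip": -1},
    {"dx": 0.4,"dy": 1,"dz": 0,"wx": 0,"wy": 0,"wz": 0,"grip": -1},
    {"dx": 0.4,"dy": 1,"dz": 0,"wx": 0,"wy": 0,"wz": 0,"grip": -1},
    {"dx": 0.4,"dy": 1,"dz": 0,"wx": 0,"wy": 0,"wz": 0,"grip": -1},
    {"dx": 0.4,"dy": 1,"dz": 0,"wx": 0,"wy": 0,"wz": 0,"grip": -1},
    {"dx": 0.2,"dy": 0.9,"dz": 0,"wx": 0,"wy": 0,"wz": 0,"grip": -1},
    {"dx": 0,"dy": 0.3,"dz": 0,"wx": 0,"wy": 0,"wz": 0,"grip": -1},
    {"dx": 0,"dy": 0,"dz": 0,"wx": 0,"wy": 0,"wz": 0,"grip": -1},
    {"dx": 0,"dy": 0,"dz": 0,"wx": 0,"wy": 0,"wz": 0,"grip": -1},
  ],
)

```text
time_s: 6.65
position: [0.4841, 0.3527, 0.2547]
tcp_rot: [0.0, 0.999, -0.048, 0.0]
wrist_force: [-0.1, 0.2, -0.8]
gripper_width: 0.0949
gripper_force: 0.0
```

Run:
```python
from workcell import bot
from h import *
c=bot.capture("wrist");np.savez("w1.npz",**c);im=c["color"]
s=bot.read_state();print(s["position"],s["qpos"])
for P in [(.4897,.3572,.176)]: print(proj(c,P))
cv2.imwrite("pics/w1.png",im[...,::-1])
```

```text
[0.4841 0.3526 0.2548] [ 0.5399 -0.0098  1.7224 -0.0001  1.4289  2.207 ]
[270.1989 210.1994]
```

View pics/w1.png

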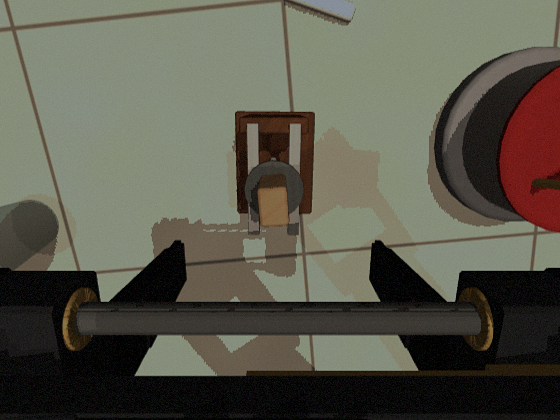

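Wrist view: handle top face centred near (273,209), predicted at (270,210), and rails centred at col 274. So the handle is at about (0.490, 0.3555) and I can descend.

apply_moves(
  motion=[
    {"dx": 0.28,"dy": 0.15,"dz": -0.5,"wx": 0,"wy": 0,"wz": 0,"grip": -1},
    {"dx": 0,"dy": 0,"dz": -1,"wx": 0,"wy": 0,"wz": 0,"grip": -1},
    {"dx": 0,"dy": 0,"dz": -1,"wx": 0,"wy": 0,"wz": 0,"grip": -1},
    {"dx": 0,"dy": 0,"dz": -1,"wx": 0,"wy": 0,"wz": 0,"grip": -1},
    {"dx": 0,"dy": 0,"dz": -1,"wx": 0,"wy": 0,"wz": 0,"grip": -1},
    {"dx": 0,"dy": 0,"dz": -1,"wx": 0,"wy": 0,"wz": 0,"grip": -1},
    {"dx": 0,"dy": 0,"dz": -0.44,"wx": 0,"wy": 0,"wz": 0,"grip": -1},
    {"dx": 0,"dy": 0,"dz": 0,"wx": 0,"wy": 0,"wz": 0,"grip": 1},
    {"dx": 0,"dy": 0,"dz": 0,"wx": 0,"wy": 0,"wz": 0,"grip": 1},
    {"dx": 0,"dy": 0,"dz": 0,"wx": 0,"wy": 0,"wz": 0,"grip": 1},
    {"dx": 0,"dy": 0,"dz": 0,"wx": 0,"wy": 0,"wz": 0,"grip": 1},
    {"dx": 0,"dy": 0,"dz": 0,"wx": 0,"wy": 0,"wz": 0,"grip": 1},
    {"dx": 0,"dy": 0,"dz": 0,"wx": 0,"wy": 0,"wz": 0,"grip": 1},
    {"dx": 0,"dy": 0,"dz": 0,"wx": 0,"wy": 0,"wz": 0,"grip": 1},
  ],
)

```text
time_s: 8.45
position: [0.4898, 0.3561, 0.1358]
tcp_rot: [0.0, 0.999, -0.048, -0.0]
wrist_force: [0.6, -0.0, -0.2]
gripper_width: 0.0304
gripper_force: 0.0
```

apply_moves(
  motion=[
    {"dx": 0,"dy": 0,"dz": 0,"wx": 0,"wy": 0,"wz": 0,"grip": 1},
    {"dx": 0,"dy": 0,"dz": 0,"wx": 0,"wy": 0,"wz": 0,"grip": 1},
    {"dx": 0,"dy": 0,"dz": 0,"wx": 0,"wy": 0,"wz": 0,"grip": 1},
    {"dx": 0,"dy": 0,"dz": 0.5,"wx": 0,"wy": 0,"wz": 0,"grip": 1},
    {"dx": 0,"dy": 0,"dz": 0.7,"wx": 0,"wy": 0,"wz": 0,"grip": 1},
    {"dx": 0,"dy": 0,"dz": 0.8,"wx": 0,"wy": 0,"wz": 0,"grip": 1},
    {"dx": 0,"dy": 0,"dz": 1,"wx": 0,"wy": 0,"wz": 0,"grip": 1},
    {"dx": 0,"dy": 0,"dz": 1,"wx": 0,"wy": 0,"wz": 0,"grip": 1},
    {"dx": 0,"dy": 0,"dz": 1,"wx": 0,"wy": 0,"wz": 0,"grip": 1},
    {"dx": 0,"dy": 0,"dz": 0.5,"wx": 0,"wy": 0,"wz": 0,"grip": 1},
    {"dx": 0,"dy": 0,"dz": 0,"wx": 0,"wy": 0,"wz": 0,"grip": 1},
  ],
)

```text
time_s: 9.82
position: [0.4902, 0.3563, 0.2471]
tcp_rot: [-0.001, 0.999, -0.048, 0.001]
wrist_force: [-0.4, 1.2, -1.3]
gripper_width: 0.0225
gripper_force: 30.0
```

Run:
```python
from workcell import bot
from h import *
s=bot.read_state();print(s["position"],s["gripper_width"],s["wrist_force"],s["qpos"])
c=bot.capture("scene");t=bot.capture("top");np.savez("s2.npz",**c)
p=s["position"];o=p-[0,0,.081];u=proj(c,o+[0,0,.05]);print(u,proj(c,o))
x,y=u.astype(int);a=c["color"][y-60:y+60,x-60:x+60][...,::-1]
u=proj(t,o+[0,0,.1]);x2,y2=u.astype(int);b=t["color"][y2-40:y2+40,x2-40:x2+40][...,::-1]
for q in [o,o+[0.017*np.cos(.096),-.017*np.sin(.096),.0]]:
    print(proj(c,q)-[x-60,y-60])
cv2.imwrite("pics/s2.png",np.hstack([cv2.resize(a,(480,480),interpolation=2),cv2.resize(b,(320,480))[:, :]]))
```

```text
[0.4902 0.3563 0.2471] 0.022464973511925404 [-0.3817  1.1917 -1.3451] [0.5399 0.0086 1.7169 0.0001 1.4143 2.2065]
[465.8049 182.2214] [457.8668 205.7382]
[52.8668 83.7382]
[49.7127 89.0759]
```

View pics/s2.png

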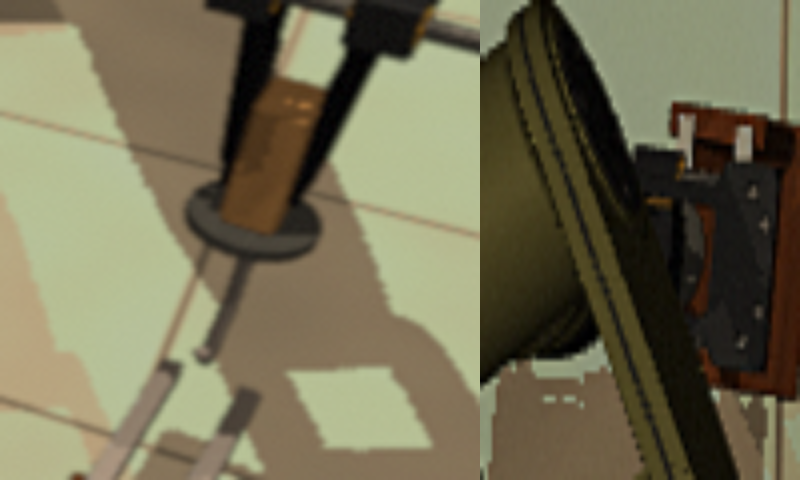

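The lifter is held straight: hook tip at crop (203,355), as predicted, and clear of the rails. I'm moving to the approach point beside the bar, turned 34°.

apply_moves(
  motion=[
    {"dx": -0.1,"dy": -0.5,"dz": 0.75,"wx": 0,"wy": 0,"wz": 0.42,"grip": 1},
    {"dx": -0.1,"dy": -0.9,"dz": 0.75,"wx": 0,"wy": 0,"wz": 0.42,"grip": 1},
    {"dx": -0.1,"dy": -1,"dz": 0,"wx": 0,"wy": 0,"wz": 0.42,"grip": 1},
    {"dx": -0.1,"dy": -1,"dz": 0,"wx": 0,"wy": 0,"wz": 0.42,"grip": 1},
    {"dx": -0.1,"dy": -1,"dz": 0,"wx": 0,"wy": 0,"wz": 0.42,"grip": 1},
    {"dx": -0.1,"dy": -1,"dz": 0,"wx": 0,"wy": 0,"wz": 0.42,"grip": 1},
    {"dx": -0.1,"dy": -1,"dz": 0,"wx": 0,"wy": 0,"wz": 0.42,"grip": 1},
    {"dx": -0.1,"dy": -1,"dz": 0,"wx": 0,"wy": 0,"wz": 0.42,"grip": 1},
    {"dx": -0.1,"dy": -1,"dz": 0,"wx": 0,"wy": 0,"wz": 0.42,"grip": 1},
    {"dx": -0.1,"dy": -1,"dz": 0,"wx": 0,"wy": 0,"wz": 0.42,"grip": 1},
    {"dx": -0.1,"dy": -1,"dz": 0,"wx": 0,"wy": 0,"wz": 0.42,"grip": 1},
    {"dx": -0.1,"dy": -1,"dz": 0,"wx": 0,"wy": 0,"wz": 0.42,"grip": 1},
    {"dx": -0.1,"dy": -1,"dz": 0,"wx": 0,"wy": 0,"wz": 0.42,"grip": 1},
    {"dx": -0.1,"dy": -1,"dz": 0,"wx": 0,"wy": 0,"wz": 0.42,"grip": 1},
    {"dx": -0.1,"dy": -1,"dz": 0,"wx": 0,"wy": 0,"wz": 0.42,"grip": 1},
    {"dx": -0.1,"dy": -0.74,"dz": 0,"wx": 0,"wy": 0,"wz": 0.48,"grip": 1},
    {"dx": 0,"dy": 0,"dz": 0,"wx": 0,"wy": 0,"wz": 0,"grip": 1},
    {"dx": 0,"dy": 0,"dz": 0,"wx": 0,"wy": 0,"wz": 0,"grip": 1},
  ],
)

```text
time_s: 12.18
position: [0.4576, 0.0536, 0.2753]
tcp_rot: [-0.0, 0.969, 0.245, -0.0]
wrist_force: [-0.2, 0.3, -1.8]
gripper_width: 0.0217
gripper_force: 30.0
```

Run:
```python
from workcell import bot
from h import *
s=bot.read_state();print(s["position"],s["tcp_rot"],s["wrist_force"])
c=bot.capture("wrist");np.savez("w3.npz",**c);im=c["color"]
o=s["position"]-[0,0,.081];print("hook org",o,proj(c,o),"bar",proj(c,(.4969,.0748,.15)),proj(c,(.4745,.1163,.15)),proj(c,(.5194,.0331,.15)))
cv2.imwrite("pics/w3.png",im[...,::-1])
```

```text
[0.4576 0.0536 0.2753] [-0.0003  0.9695  0.2452 -0.0004] [-0.2445  0.3355 -1.7778]
hook org [0.4576 0.0536 0.1943] [276.4301 215.6668] bar [276.6335 147.405 ] [218.9018 147.362 ] [334.6502 147.4567]
```

View pics/w3.png

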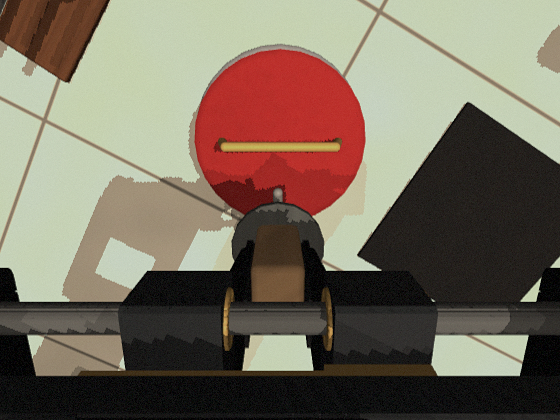

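Wrist view: bar runs (219,146) to (341,147), parallel to the gripper. Its middle is at col 280 and the hook tip at col 278, so they line up. I'm going down, forward and up for the first trial.

apply_moves(
  motion=[
    {"dx": 0,"dy": 0,"dz": -0.7,"wx": 0,"wy": 0,"wz": 0,"grip": 1},
    {"dx": 0,"dy": 0,"dz": -1,"wx": 0,"wy": 0,"wz": 0,"grip": 1},
    {"dx": 0,"dy": 0,"dz": -1,"wx": 0,"wy": 0,"wz": 0,"grip": 1},
    {"dx": 0,"dy": 0,"dz": -0.55,"wx": 0,"wy": 0,"wz": 0,"grip": 1},
    {"dx": 0,"dy": 0,"dz": 0,"wx": 0,"wy": 0,"wz": 0,"grip": 1},
    {"dx": 0.44,"dy": 0.24,"dz": 0,"wx": 0,"wy": 0,"wz": 0,"grip": 1},
    {"dx": 0.44,"dy": 0.24,"dz": 0,"wx": 0,"wy": 0,"wz": 0,"grip": 1},
    {"dx": 0.44,"dy": 0.24,"dz": 0,"wx": 0,"wy": 0,"wz": 0,"grip": 1},
    {"dx": 0.44,"dy": 0.24,"dz": 0,"wx": 0,"wy": 0,"wz": 0,"grip": 1},
    {"dx": 0.22,"dy": 0.12,"dz": 0,"wx": 0,"wy": 0,"wz": 0,"grip": 1},
    {"dx": 0,"dy": 0,"dz": 0.3,"wx": 0,"wy": 0,"wz": 0,"grip": 1},
    {"dx": 0,"dy": 0,"dz": 0.3,"wx": 0,"wy": 0,"wz": 0,"grip": 1},
    {"dx": 0,"dy": 0,"dz": 0.25,"wx": 0,"wy": 0,"wz": 0,"grip": 1},
    {"dx": 0,"dy": 0,"dz": 0,"wx": 0,"wy": 0,"wz": 0,"grip": 1},
  ],
)

```text
time_s: 13.98
position: [0.4977, 0.0748, 0.2288]
tcp_rot: [0.0, 0.969, 0.245, 0.001]
wrist_force: [-0.3, 0.0, -0.8]
gripper_width: 0.0218
gripper_force: 30.0
```

```bash
cat >> h.py <<'E'
def shot(tag,n=6):
    from workcell import bot
    F=[];s=None
    for i in range(n):
        c=bot.capture(["scene","wrist"][i%2]);s=bot.read_state();F.append(np.r_[s["wrist_force"],s["moment"]])
        np.savez(f"{tag}_{['scene','wrist'][i%2]}.npz",**c)
    print(tag,s["time_s"],s["position"],"F",np.mean(F,0),np.std(F,0)[2])
    for n in ["scene","wrist"]:
        c=dict(np.load(f"{tag}_{n}.npz"));im=c["color"]
        k=big(cv2.morphologyEx(red(im).astype(np.uint8),cv2.MORPH_CLOSE,np.ones((15,15))));e=cv2.fitEllipse(cv2.convexHull(k))
        print(n,"ellipse c",np.round(e[0],1),"ax",np.round(e[1],1),"ang",round(e[2],2),"box",cv2.boundingRect(k))
E
python3 -c "
from h import *
shot('a0')"
```

```text
a0 14.275 [0.4973 0.0749 0.2276] F [ 0.0194  0.0689 -1.2779 -0.0297 -0.0257 -0.0117] 0.27832290017486666
scene ellipse c [307.  191.8] ax [46.4 75. ] ang 92.26 box (270, 169, 75, 46)
wrist ellipse c [280.4 192.3] ax [179.2 188. ] ang 101.18 box (186, 103, 188, 168)
```

apply_moves(
  motion=[
    {"dx": 0,"dy": 0,"dz": 0.15,"wx": 0,"wy": 0,"wz": 0,"grip": 1},
    {"dx": 0,"dy": 0,"dz": 0.15,"wx": 0,"wy": 0,"wz": 0,"grip": 1},
    {"dx": 0,"dy": 0,"dz": 0.15,"wx": 0,"wy": 0,"wz": 0,"grip": 1},
    {"dx": 0,"dy": 0,"dz": 0,"wx": 0,"wy": 0,"wz": 0,"grip": 1},
    {"dx": 0,"dy": 0,"dz": 0,"wx": 0,"wy": 0,"wz": 0,"grip": 1},
  ],
)

```text
time_s: 14.9
position: [0.4972, 0.0749, 0.2364]
tcp_rot: [-0.0, 0.969, 0.245, -0.0]
wrist_force: [-0.1, -0.8, -7.2]
gripper_width: 0.0218
gripper_force: 30.0
```

```bash
python3 -c "
from h import *
shot('a1',8)
b=[]
for n,(x0,x1,y0,y1) in (('scene',(250,370,150,250)),('wrist',(160,400,80,300))):
    for t in ('a0','a1'):
        im=np.load(f'{t}_{n}.npz')['color'][y0:y1,x0:x1,::-1];b.append(cv2.resize(im,(390,290),interpolation=2))
cv2.imwrite('pics/a.png',np.vstack([np.hstack(b[:2]),np.hstack(b[2:])]))"
```

```text
a1 15.3 [0.4974 0.0748 0.2368] F [ 0.0456  0.3453 -6.9583 -0.015  -0.0294 -0.0093] 0.31314501874955186
scene ellipse c [308.4 189.8] ax [46.  75.4] ang 87.67 box (272, 167, 75, 46)
wrist ellipse c [275.7 191.2] ax [177.3 184.8] ang 98.91 box (182, 103, 186, 166)
```

View pics/a.png

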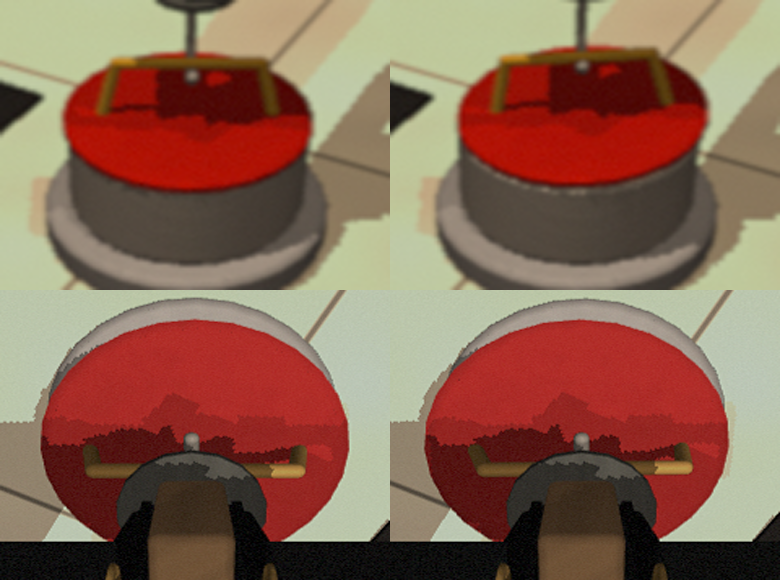

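Trial 1: in the scene crop the bar tips left end down (ellipse angle 92.3° → 87.7°), so the heavy side is world −y. I'm lowering, sliding 9 mm that way along the bar, and lifting again.

apply_moves(
  motion=[
    {"dx": 0,"dy": 0,"dz": -0.25,"wx": 0,"wy": 0,"wz": 0,"grip": 1},
    {"dx": 0,"dy": 0,"dz": -0.3,"wx": 0,"wy": 0,"wz": 0,"grip": 1},
    {"dx": 0,"dy": 0,"dz": 0,"wx": 0,"wy": 0,"wz": 0,"grip": 1},
    {"dx": 0.107,"dy": -0.198,"dz": 0,"wx": 0,"wy": 0,"wz": 0,"grip": 1},
    {"dx": 0.107,"dy": -0.198,"dz": 0,"wx": 0,"wy": 0,"wz": 0,"grip": 1},
    {"dx": 0,"dy": 0,"dz": 0.15,"wx": 0,"wy": 0,"wz": 0,"grip": 1},
    {"dx": 0,"dy": 0,"dz": 0.15,"wx": 0,"wy": 0,"wz": 0,"grip": 1},
    {"dx": 0,"dy": 0,"dz": 0.15,"wx": 0,"wy": 0,"wz": 0,"grip": 1},
    {"dx": 0,"dy": 0,"dz": 0.1,"wx": 0,"wy": 0,"wz": 0,"grip": 1},
    {"dx": 0,"dy": 0,"dz": 0,"wx": 0,"wy": 0,"wz": 0,"grip": 1},
    {"dx": 0,"dy": 0,"dz": 0,"wx": 0,"wy": 0,"wz": 0,"grip": 1},
    {"dx": 0,"dy": 0,"dz": 0,"wx": 0,"wy": 0,"wz": 0,"grip": 1},
  ],
)

```text
time_s: 16.8
position: [0.5016, 0.067, 0.2366]
tcp_rot: [-0.0, 0.969, 0.245, -0.0]
wrist_force: [-0.6, 0.3, -7.5]
gripper_width: 0.022
gripper_force: 30.0
```

```bash
python3 -c "
from h import *
shot('a2',10)"
```

```text
a2 17.3 [0.5017 0.067  0.2369] F [ 0.0797 -0.0574 -7.3469 -0.0125 -0.0185  0.006 ] 0.5215299013218564
scene ellipse c [307.8 189.7] ax [46.2 76.1] ang 89.89 box (271, 167, 75, 46)
wrist ellipse c [267.  191.8] ax [179.7 186.6] ang 95.82 box (174, 102, 187, 163)
```

apply_moves(
  motion=[
    {"dx": 0,"dy": 0,"dz": -0.25,"wx": 0,"wy": 0,"wz": 0,"grip": 1},
    {"dx": 0,"dy": 0,"dz": -0.25,"wx": 0,"wy": 0,"wz": 0,"grip": 1},
    {"dx": 0,"dy": 0,"dz": 0,"wx": 0,"wy": 0,"wz": 0,"grip": 1},
    {"dx": 0.048,"dy": -0.088,"dz": 0,"wx": 0,"wy": 0,"wz": 0,"grip": 1},
    {"dx": 0,"dy": 0,"dz": 0.15,"wx": 0,"wy": 0,"wz": 0,"grip": 1},
    {"dx": 0,"dy": 0,"dz": 0.15,"wx": 0,"wy": 0,"wz": 0,"grip": 1},
    {"dx": 0,"dy": 0,"dz": 0.15,"wx": 0,"wy": 0,"wz": 0,"grip": 1},
    {"dx": 0,"dy": 0,"dz": 0.15,"wx": 0,"wy": 0,"wz": 0,"grip": 1},
    {"dx": 0,"dy": 0,"dz": 0,"wx": 0,"wy": 0,"wz": 0,"grip": 1},
    {"dx": 0,"dy": 0,"dz": 0,"wx": 0,"wy": 0,"wz": 0,"grip": 1},
    {"dx": 0,"dy": 0,"dz": 0,"wx": 0,"wy": 0,"wz": 0,"grip": 1},
  ],
)

```text
time_s: 18.68
position: [0.5026, 0.0652, 0.2387]
tcp_rot: [-0.0, 0.969, 0.245, -0.0]
wrist_force: [0.6, -0.1, -7.6]
gripper_width: 0.0217
gripper_force: 30.0
```

```bash
python3 -c "
from h import *
shot('a3',10)
b=[]
for n,(x0,x1,y0,y1) in (('scene',(250,370,150,250)),):
    for t in ('a2','a3'):
        im=np.load(f'{t}_{n}.npz')['color'][y0:y1,x0:x1,::-1];b.append(cv2.resize(im,(400,333),interpolation=2))
cv2.imwrite('pics/a3.png',np.hstack(b[:2]))"
```

```text
a3 19.175 [0.5027 0.0652 0.2389] F [-0.2125 -0.0835 -7.1266 -0.029  -0.0219  0.013 ] 0.5827890088848244
scene ellipse c [307.1 189.1] ax [46.  76.3] ang 92.62 box (270, 166, 76, 47)
wrist ellipse c [267.4 191.5] ax [179.4 186.7] ang 102.79 box (175, 102, 186, 163)
```

View pics/a3.png

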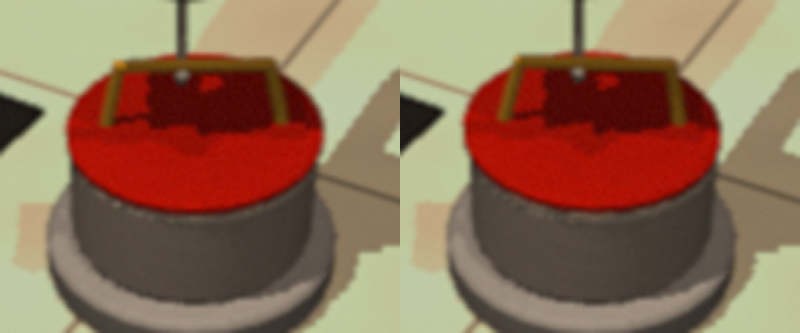

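Trial 3 shows the bar and plate level (ellipse 92.6° vs 92.3° at rest). Lifting clear smoothly.

apply_moves(
  motion=[
    {"dx": 0,"dy": 0,"dz": 0.1,"wx": 0,"wy": 0,"wz": 0,"grip": 1},
    {"dx": 0,"dy": 0,"dz": 0.2,"wx": 0,"wy": 0,"wz": 0,"grip": 1},
    {"dx": 0,"dy": 0,"dz": 0.3,"wx": 0,"wy": 0,"wz": 0,"grip": 1},
    {"dx": 0,"dy": 0,"dz": 0.4,"wx": 0,"wy": 0,"wz": 0,"grip": 1},
    {"dx": 0,"dy": 0,"dz": 0.4,"wx": 0,"wy": 0,"wz": 0,"grip": 1},
    {"dx": 0,"dy": 0,"dz": 0.4,"wx": 0,"wy": 0,"wz": 0,"grip": 1},
    {"dx": 0,"dy": 0,"dz": 0.3,"wx": 0,"wy": 0,"wz": 0,"grip": 1},
    {"dx": 0,"dy": 0,"dz": 0.2,"wx": 0,"wy": 0,"wz": 0,"grip": 1},
    {"dx": 0,"dy": 0,"dz": 0.1,"wx": 0,"wy": 0,"wz": 0,"grip": 1},
    {"dx": 0,"dy": 0,"dz": 0,"wx": 0,"wy": 0,"wz": 0,"grip": 1},
    {"dx": 0,"dy": 0,"dz": 0,"wx": 0,"wy": 0,"wz": 0,"grip": 1},
  ],
)

```text
time_s: 20.55
position: [0.5025, 0.0652, 0.2865]
tcp_rot: [-0.0, 0.969, 0.245, -0.0]
wrist_force: [0.3, 0.4, -7.6]
gripper_width: 0.0218
gripper_force: 30.0
```

```bash
python3 -c "
from h import *
shot('a4',4)
c=dict(np.load('a4_scene.npz'));th=np.linspace(0,6.28,60)
for tilt in (-.05,0,.05):
    ce=np.array([.4984,.0731,.116+.0545]);w=np.array([.4756,-.88,0]);u=np.array([.88,.4756,0]);wt=w*np.cos(tilt)-np.array([0,0,np.sin(tilt)])
    e=cv2.fitEllipse(np.array([proj(c,ce+.08*(np.cos(a)*wt+np.sin(a)*u)) for a in th],np.float32));print(tilt,e)
"
```

```text
a4 20.75 [0.5026 0.0652 0.2866] F [-0.1456 -0.094  -7.3333 -0.0213 -0.0447 -0.0104] 0.38136519488722626
scene ellipse c [306.6 170.8] ax [42.5 79.4] ang 94.84 box (269, 150, 79, 43)
wrist ellipse c [268.8 189.8] ax [173.9 186.4] ang 114.46 box (174, 102, 187, 163)
-0.05 ((307.9635314941406, 164.0485076904297), (45.79621124267578, 82.11168670654297), 94.60446166992188)
0 ((308.09478759765625, 164.04855346679688), (45.99103927612305, 82.1496353149414), 91.1352310180664)
0.05 ((308.22576904296875, 164.0376739501953), (46.07007598876953, 82.19135284423828), 87.66271209716797)
```

```bash
python3 -c "
from h import *
th=np.linspace(0,6.28,80);w=np.array([.4756,-.88,0]);u=np.array([.88,.4756,0]);b=[]
for t,ce in (('a0',(.498,.0736,.108)),('a3',(.4984,.0731,.1157)),('a4',(.4984,.0731,.1635))):
    c=dict(np.load(t+'_scene.npz'));im=c['color'];ce=np.array(ce)
    k=big(cv2.morphologyEx(red(im).astype(np.uint8),cv2.MORPH_CLOSE,np.ones((9,9))))[:,0].astype(float)
    lo=[]
    # lower-half rim only: robust to loop occlusion
    q=k[k[:,1]>np.median(k[:,1])];y=[]
    f=lambda P:P[P[:,0].argsort()]
    e=cv2.fitEllipse(q.astype(np.float32))
    pr=np.array([proj(c,ce+.08*(np.cos(a)*w+np.sin(a)*u)) for a in th]);em=cv2.fitEllipse(pr[pr[:,1]>np.median(pr[:,1])].astype(np.float32))
    m=brass(im);mm=m.copy();mm[:]=0;x0,y0=proj(c,ce+[0,0,.042]).astype(int);mm[y0-9:y0+9,x0-36:x0+36]=m[y0-9:y0+9,x0-36:x0+36]
    v,xx=np.nonzero(mm);top=[(x,v[xx==x].min()) for x in np.unique(xx)];L=np.polyfit(*np.array(top).T,1)
    p1,p2=proj(c,ce-.045*w+[0,0,.042]),proj(c,ce+.045*w+[0,0,.042])
    print(t,'meas',np.round(e[0],1),round(e[2],1),'model',np.round(em[0],1),round(em[2],1),'bar slope',np.degrees(np.arctan(L[0])),'model',np.degrees(np.arctan((p2-p1)[1]/(p2-p1)[0])),np.unique(xx)[[0,-1]])
    x0-=60
    b.append(cv2.resize(im[y0-35:y0+65,x0:x0+120,::-1],(266,222),interpolation=2))
cv2.imwrite('pics/a4.png',np.hstack(b))
"
```

```text
a0 meas [307.3 193.3] 91.1 model [307.6 189.4] 91.5 bar slope -0.6410256716468624 model -0.11706248047773798 [283 332]
a3 meas [307.  190.4] 92.4 model [307.4 186.5] 91.4 bar slope 0.49247020259235436 model -0.13025511832843334 [283 332]
a4 meas [307.8 170.3] 91.8 model [308. 167.] 91.2 bar slope 0.8804258998241953 model -0.21676249022821392 [283 334]
```

View pics/a4.png

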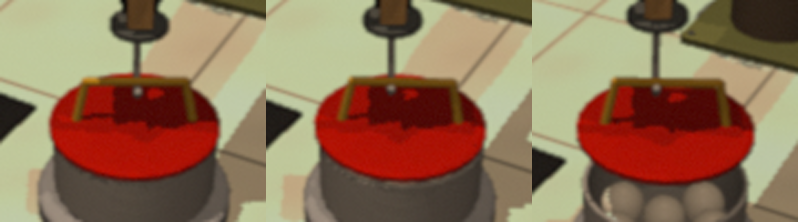

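Lid hangs level within about 1.5° and is clear of the pot, with the eggs visible below. Carrying it to the mat with gentle ramps.

apply_moves(
  motion=[
    {"dx": 0,"dy": -0.1,"dz": 0,"wx": 0,"wy": 0,"wz": 0,"grip": 1},
    {"dx": 0,"dy": -0.2,"dz": 0,"wx": 0,"wy": 0,"wz": 0,"grip": 1},
    {"dx": 0,"dy": -0.3,"dz": 0,"wx": 0,"wy": 0,"wz": 0,"grip": 1},
    {"dx": 0,"dy": -0.45,"dz": 0,"wx": 0,"wy": 0,"wz": 0,"grip": 1},
    {"dx": 0,"dy": -0.6,"dz": 0,"wx": 0,"wy": 0,"wz": 0,"grip": 1},
    {"dx": 0,"dy": -0.7,"dz": 0,"wx": 0,"wy": 0,"wz": 0,"grip": 1},
    {"dx": 0.065,"dy": -0.8,"dz": 0,"wx": 0,"wy": 0,"wz": 0,"grip": 1},
    {"dx": 0.065,"dy": -0.8,"dz": 0,"wx": 0,"wy": 0,"wz": 0,"grip": 1},
    {"dx": 0.065,"dy": -0.8,"dz": 0,"wx": 0,"wy": 0,"wz": 0,"grip": 1},
    {"dx": 0.065,"dy": -0.8,"dz": 0,"wx": 0,"wy": 0,"wz": 0,"grip": 1},
    {"dx": 0.065,"dy": -0.8,"dz": 0,"wx": 0,"wy": 0,"wz": 0,"grip": 1},
    {"dx": 0.065,"dy": -0.8,"dz": 0,"wx": 0,"wy": 0,"wz": 0,"grip": 1},
    {"dx": 0.065,"dy": -0.8,"dz": 0,"wx": 0,"wy": 0,"wz": 0,"grip": 1},
    {"dx": 0.065,"dy": -0.8,"dz": 0,"wx": 0,"wy": 0,"wz": 0,"grip": 1},
    {"dx": 0.065,"dy": -0.8,"dz": 0,"wx": 0,"wy": 0,"wz": 0,"grip": 1},
    {"dx": 0.065,"dy": -0.8,"dz": 0,"wx": 0,"wy": 0,"wz": 0,"grip": 1},
    {"dx": 0.065,"dy": -0.8,"dz": 0,"wx": 0,"wy": 0,"wz": 0,"grip": 1},
    {"dx": 0.065,"dy": -0.8,"dz": 0,"wx": 0,"wy": 0,"wz": 0,"grip": 1},
    {"dx": 0,"dy": -0.7,"dz": 0,"wx": 0,"wy": 0,"wz": 0,"grip": 1},
    {"dx": 0,"dy": -0.6,"dz": 0,"wx": 0,"wy": 0,"wz": 0,"grip": 1},
  ],
)

```text
time_s: 23.25
position: [0.5182, -0.2007, 0.2868]
tcp_rot: [-0.0, 0.969, 0.245, -0.0]
wrist_force: [-0.3, 0.7, -7.6]
gripper_width: 0.022
gripper_force: 30.0
```

apply_moves(
  motion=[
    {"dx": 0,"dy": -0.45,"dz": 0,"wx": 0,"wy": 0,"wz": 0,"grip": 1},
    {"dx": 0,"dy": -0.3,"dz": 0,"wx": 0,"wy": 0,"wz": 0,"grip": 1},
    {"dx": 0,"dy": -0.15,"dz": -0.1,"wx": 0,"wy": 0,"wz": 0,"grip": 1},
    {"dx": 0,"dy": -0.1,"dz": -0.2,"wx": 0,"wy": 0,"wz": 0,"grip": 1},
    {"dx": 0,"dy": 0,"dz": -0.4,"wx": 0,"wy": 0,"wz": 0,"grip": 1},
    {"dx": 0,"dy": 0,"dz": -0.6,"wx": 0,"wy": 0,"wz": 0,"grip": 1},
    {"dx": 0,"dy": 0,"dz": -0.7,"wx": 0,"wy": 0,"wz": 0,"grip": 1},
    {"dx": 0,"dy": 0,"dz": -0.7,"wx": 0,"wy": 0,"wz": 0,"grip": 1},
    {"dx": 0,"dy": 0,"dz": -0.7,"wx": 0,"wy": 0,"wz": 0,"grip": 1},
    {"dx": 0,"dy": 0,"dz": -0.7,"wx": 0,"wy": 0,"wz": 0,"grip": 1},
    {"dx": 0,"dy": 0,"dz": -0.6,"wx": 0,"wy": 0,"wz": 0,"grip": 1},
    {"dx": 0,"dy": 0,"dz": -0.5,"wx": 0,"wy": 0,"wz": 0,"grip": 1},
    {"dx": 0,"dy": 0,"dz": -0.3,"wx": 0,"wy": 0,"wz": 0,"grip": 1},
    {"dx": 0,"dy": 0,"dz": -0.1,"wx": 0,"wy": 0,"wz": 0,"grip": 1},
    {"dx": 0,"dy": 0,"dz": 0,"wx": 0,"wy": 0,"wz": 0,"grip": 1},
    {"dx": 0,"dy": 0,"dz": 0,"wx": 0,"wy": 0,"wz": 0,"grip": 1},
  ],
)

```text
time_s: 25.25
position: [0.5186, -0.22, 0.1755]
tcp_rot: [0.0, 0.969, 0.245, 0.0]
wrist_force: [0.1, -0.7, -7.3]
gripper_width: 0.0218
gripper_force: 30.0
```

```bash
python3 -c "
from h import *
from workcell import bot
shot('a5',4)
c=dict(np.load('a5_scene.npz'));im=c['color']
z=bot.read_state()['position'][2]-.1306
k=big(cv2.morphologyEx(red(im).astype(np.uint8),cv2.MORPH_CLOSE,np.ones((9,9))));e=cv2.fitEllipse(cv2.convexHull(k));print('plate centre at z',ray(c,e[0],z+.008))
m=(im.max(2)<45).astype(np.uint8)
cv2.imwrite('pics/a5.png',cv2.resize(im[120:270,110:290,::-1],(720,600),interpolation=2))
"
```

```text
a5 25.45 [ 0.5184 -0.2199  0.1752] F [ 0.07   -0.8305 -7.3486 -0.0137 -0.0156  0.005 ] 0.6779593271783457
scene ellipse c [196.1 179. ] ax [37.8 66.8] ang 82.38 box (163, 160, 66, 39)
wrist ellipse c [267.4 191.8] ax [181.1 187.5] ang 107.08 box (174, 101, 187, 165)
plate centre at z [ 0.5299 -0.2034  0.0526]
```

View pics/a5.png

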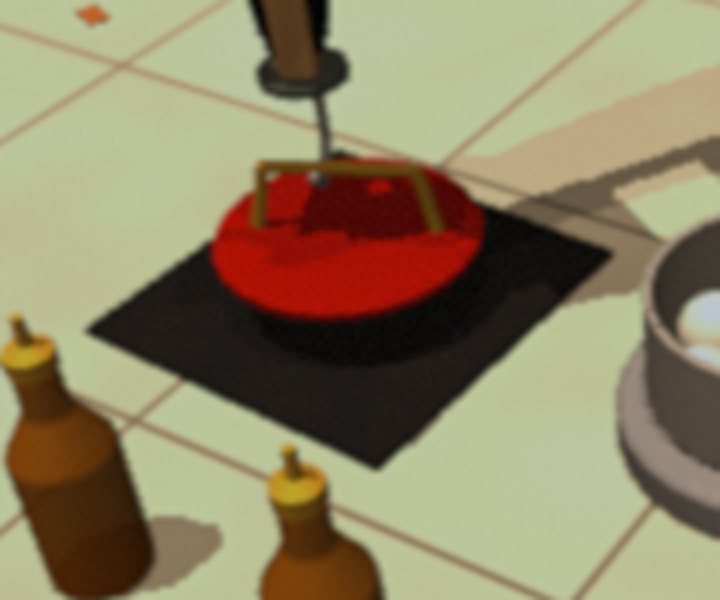

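The lid hangs level over the mat. I'm checking its centring against the mat before lowering.

```bash
python3 -c "
from h import *
from workcell import bot
c=dict(np.load('a5_scene.npz'))
L,R,B=[ray(c,p,.006) for p in [(132,202),(263.3,183.3),(204.3,237)]];print('mat scene',L,R,B,'c',(L+R)/2)
t=bot.capture('top');np.savez('a5_top.npz',**t);im=t['color']
k=big(red(im));print(cv2.boundingRect(k),cv2.contourArea(k));e=cv2.minEnclosingCircle(k);print(e,ray(t,e[0],.053),ray(t,(386,252.2),.006))
for P in [(.514,-.212,.0526)]: print(proj(t,P))
q=k[:,0].astype(float)
for it in range(3):
    # circle fit, keep outer points
    A=np.c_[2*q,np.ones(len(q))];s=np.linalg.lstsq(A,(q**2).sum(1),rcond=None)[0];r=np.sqrt(s[2]+s[0]**2+s[1]**2);d=np.hypot(*(q-s[:2]).T)-r;print(s[:2],r,len(q));q=q[d>-1.5]
"
```

```text
mat scene [ 0.6255 -0.3275  0.006 ] [ 0.4128 -0.0899  0.006 ] [ 0.6387 -0.1011  0.006 ] c [ 0.5191 -0.2087  0.006 ]
(358, 221, 48, 42) 787.0
((382.5, 244.5), 28.504484176635742) [ 0.5313 -0.1942  0.053 ] [ 0.5133 -0.2119  0.006 ]
[389.5558 251.2995]
[380.2251 241.9174] 20.05598898751146 140
[383.5415 246.2302] 24.948672419806705 85
[386.0547 248.9208] 27.631224580572585 69
```

Scene view gives the mat centre as (0.519,−0.209) and the lid as about (0.522,−0.208), so it is centred within a few mm. Lowering.

apply_moves(
  motion=[
    {"dx": 0,"dy": 0,"dz": -0.1,"wx": 0,"wy": 0,"wz": 0,"grip": 1},
    {"dx": 0,"dy": 0,"dz": -0.2,"wx": 0,"wy": 0,"wz": 0,"grip": 1},
    {"dx": 0,"dy": 0,"dz": -0.3,"wx": 0,"wy": 0,"wz": 0,"grip": 1},
    {"dx": 0,"dy": 0,"dz": -0.3,"wx": 0,"wy": 0,"wz": 0,"grip": 1},
    {"dx": 0,"dy": 0,"dz": -0.2,"wx": 0,"wy": 0,"wz": 0,"grip": 1},
    {"dx": 0,"dy": 0,"dz": -0.1,"wx": 0,"wy": 0,"wz": 0,"grip": 1},
    {"dx": 0,"dy": 0,"dz": -0.07,"wx": 0,"wy": 0,"wz": 0,"grip": 1},
    {"dx": 0,"dy": 0,"dz": -0.07,"wx": 0,"wy": 0,"wz": 0,"grip": 1},
    {"dx": 0,"dy": 0,"dz": -0.07,"wx": 0,"wy": 0,"wz": 0,"grip": 1},
    {"dx": 0,"dy": 0,"dz": -0.07,"wx": 0,"wy": 0,"wz": 0,"grip": 1},
    {"dx": 0,"dy": 0,"dz": -0.07,"wx": 0,"wy": 0,"wz": 0,"grip": 1},
    {"dx": 0,"dy": 0,"dz": 0,"wx": 0,"wy": 0,"wz": 0,"grip": 1},
  ],
)

```text
time_s: 27.0
position: [0.519, -0.2202, 0.145]
tcp_rot: [0.001, 0.969, 0.245, 0.001]
wrist_force: [-0.2, 0.3, -2.7]
gripper_width: 0.0218
gripper_force: 30.0
```

apply_moves(
  motion=[
    {"dx": 0,"dy": 0,"dz": -0.07,"wx": 0,"wy": 0,"wz": 0,"grip": 1},
    {"dx": 0,"dy": 0,"dz": -0.07,"wx": 0,"wy": 0,"wz": 0,"grip": 1},
    {"dx": 0,"dy": 0,"dz": -0.1,"wx": 0,"wy": 0,"wz": 0,"grip": 1},
    {"dx": 0,"dy": 0,"dz": -0.1,"wx": 0,"wy": 0,"wz": 0,"grip": 1},
    {"dx": 0,"dy": 0,"dz": 0,"wx": 0,"wy": 0,"wz": 0,"grip": 1},
  ],
)

```text
time_s: 27.62
position: [0.5181, -0.2197, 0.1367]
tcp_rot: [-0.0, 0.969, 0.245, -0.0]
wrist_force: [0.2, -0.2, -1.3]
gripper_width: 0.0218
gripper_force: 30.0
```

```bash
python3 -c "
from h import *
shot('a6',4)
b=[]
for n in ('scene','wrist'):
    im=np.load(f'a6_{n}.npz')['color'][...,::-1];im=im[140:250,130:270] if n=='scene' else im[80:300,140:420]
    b.append(cv2.resize(im,(400,314),interpolation=2))
cv2.imwrite('pics/a6.png',np.hstack(b))
"
```

```text
a6 27.825 [ 0.5183 -0.2198  0.1371] F [ 0.0597 -0.0191 -1.3284 -0.0365 -0.0028 -0.0213] 0.20792224035006263
scene ellipse c [198.6 188.7] ax [38.4 66.2] ang 80.42 box (166, 169, 65, 40)
wrist ellipse c [265.8 194. ] ax [186.1 192.7] ang 100.1 box (170, 101, 193, 168)
```

View pics/a6.png

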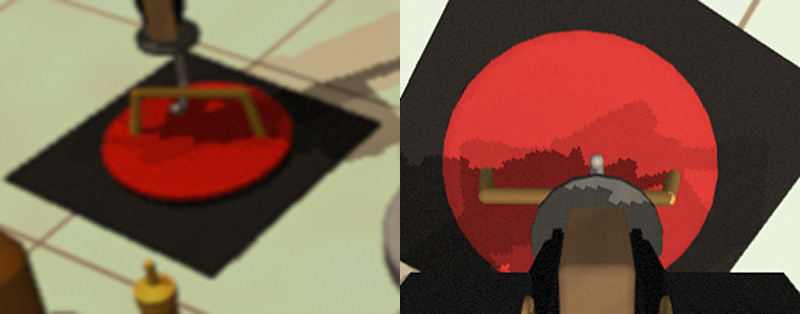

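The lid is flat on the mat and unloaded (force back to −1.3 N), with the hook free under the bar. Unhooking: down, back along −x, then up.

apply_moves(
  motion=[
    {"dx": 0,"dy": 0,"dz": -0.34,"wx": 0,"wy": 0,"wz": 0,"grip": 1},
    {"dx": 0,"dy": 0,"dz": -0.34,"wx": 0,"wy": 0,"wz": 0,"grip": 1},
    {"dx": 0,"dy": 0,"dz": 0,"wx": 0,"wy": 0,"wz": 0,"grip": 1},
    {"dx": -0.42,"dy": -0.23,"dz": 0,"wx": 0,"wy": 0,"wz": 0,"grip": 1},
    {"dx": -0.42,"dy": -0.23,"dz": 0,"wx": 0,"wy": 0,"wz": 0,"grip": 1},
    {"dx": -0.42,"dy": -0.23,"dz": 0,"wx": 0,"wy": 0,"wz": 0,"grip": 1},
    {"dx": -0.42,"dy": -0.23,"dz": 0,"wx": 0,"wy": 0,"wz": 0,"grip": 1},
    {"dx": -0.42,"dy": -0.23,"dz": 0,"wx": 0,"wy": 0,"wz": 0,"grip": 1},
    {"dx": 0,"dy": 0,"dz": 0,"wx": 0,"wy": 0,"wz": 0,"grip": 1},
    {"dx": 0,"dy": 0,"dz": 0.6,"wx": 0,"wy": 0,"wz": 0,"grip": 1},
    {"dx": 0,"dy": 0,"dz": 1,"wx": 0,"wy": 0,"wz": 0,"grip": 1},
    {"dx": 0,"dy": 0,"dz": 1,"wx": 0,"wy": 0,"wz": 0,"grip": 1},
    {"dx": 0,"dy": 0,"dz": 1,"wx": 0,"wy": 0,"wz": 0,"grip": 1},
    {"dx": 0,"dy": 0,"dz": 1,"wx": 0,"wy": 0,"wz": 0,"grip": 1},
    {"dx": 0,"dy": 0,"dz": 1,"wx": 0,"wy": 0,"wz": 0,"grip": 1},
    {"dx": 0,"dy": 0,"dz": 1,"wx": 0,"wy": 0,"wz": 0,"grip": 1},
    {"dx": 0,"dy": 0.5,"dz": 1,"wx": 0,"wy": 0,"wz": 0,"grip": 1},
    {"dx": 0,"dy": 1,"dz": 0,"wx": 0,"wy": 0,"wz": -0.3,"grip": 1},
    {"dx": 0,"dy": 1,"dz": 0,"wx": 0,"wy": 0,"wz": -0.3,"grip": 1},
    {"dx": 0,"dy": 1,"dz": 0,"wx": 0,"wy": 0,"wz": -0.3,"grip": 1},
  ],
)

```text
time_s: 30.32
position: [0.4762, -0.1716, 0.2761]
tcp_rot: [-0.0, 0.978, 0.207, 0.0]
wrist_force: [-0.2, 0.7, -0.6]
gripper_width: 0.022
gripper_force: 30.0
```

apply_moves(
  motion=[
    {"dx": 0.03,"dy": 1,"dz": 0,"wx": 0,"wy": 0,"wz": -0.3,"grip": 1},
    {"dx": 0.03,"dy": 1,"dz": 0,"wx": 0,"wy": 0,"wz": -0.3,"grip": 1},
    {"dx": 0.03,"dy": 1,"dz": 0,"wx": 0,"wy": 0,"wz": -0.3,"grip": 1},
    {"dx": 0.03,"dy": 1,"dz": 0,"wx": 0,"wy": 0,"wz": -0.3,"grip": 1},
    {"dx": 0.03,"dy": 1,"dz": 0,"wx": 0,"wy": 0,"wz": -0.3,"grip": 1},
    {"dx": 0.03,"dy": 1,"dz": 0,"wx": 0,"wy": 0,"wz": -0.3,"grip": 1},
    {"dx": 0.03,"dy": 1,"dz": 0,"wx": 0,"wy": 0,"wz": -0.3,"grip": 1},
    {"dx": 0.03,"dy": 1,"dz": 0,"wx": 0,"wy": 0,"wz": -0.3,"grip": 1},
    {"dx": 0.03,"dy": 1,"dz": 0,"wx": 0,"wy": 0,"wz": -0.3,"grip": 1},
    {"dx": 0.03,"dy": 1,"dz": 0,"wx": 0,"wy": 0,"wz": -0.3,"grip": 1},
    {"dx": 0.03,"dy": 1,"dz": 0,"wx": 0,"wy": 0,"wz": -0.3,"grip": 1},
    {"dx": 0.03,"dy": 1,"dz": 0,"wx": 0,"wy": 0,"wz": -0.3,"grip": 1},
    {"dx": 0.03,"dy": 1,"dz": 0,"wx": 0,"wy": 0,"wz": -0.3,"grip": 1},
    {"dx": 0.03,"dy": 1,"dz": 0,"wx": 0,"wy": 0,"wz": -0.3,"grip": 1},
    {"dx": 0.03,"dy": 1,"dz": 0,"wx": 0,"wy": 0,"wz": -0.3,"grip": 1},
    {"dx": 0.03,"dy": 1,"dz": 0,"wx": 0,"wy": 0,"wz": -0.3,"grip": 1},
    {"dx": 0.03,"dy": 1,"dz": 0,"wx": 0,"wy": 0,"wz": -0.3,"grip": 1},
    {"dx": 0.03,"dy": 1,"dz": 0,"wx": 0,"wy": 0,"wz": -0.3,"grip": 1},
    {"dx": 0.03,"dy": 1,"dz": 0,"wx": 0,"wy": 0,"wz": -0.3,"grip": 1},
    {"dx": 0.03,"dy": 1,"dz": 0,"wx": 0,"wy": 0,"wz": -0.18,"grip": 1},
  ],
)

```text
time_s: 32.83
position: [0.4878, 0.2283, 0.2761]
tcp_rot: [-0.0, 0.999, -0.048, -0.0]
wrist_force: [-0.2, 0.3, -2.0]
gripper_width: 0.0223
gripper_force: 30.0
```

apply_moves(
  motion=[
    {"dx": 0.02,"dy": 1,"dz": 0,"wx": 0,"wy": 0,"wz": 0,"grip": 1},
    {"dx": 0.02,"dy": 1,"dz": 0,"wx": 0,"wy": 0,"wz": 0,"grip": 1},
    {"dx": 0.02,"dy": 1,"dz": 0,"wx": 0,"wy": 0,"wz": 0,"grip": 1},
    {"dx": 0.02,"dy": 1,"dz": 0,"wx": 0,"wy": 0,"wz": 0,"grip": 1},
    {"dx": 0.02,"dy": 1,"dz": 0,"wx": 0,"wy": 0,"wz": 0,"grip": 1},
    {"dx": 0.02,"dy": 0.8,"dz": 0,"wx": 0,"wy": 0,"wz": 0,"grip": 1},
    {"dx": 0,"dy": 0.4,"dz": 0,"wx": 0,"wy": 0,"wz": 0,"grip": 1},
    {"dx": 0,"dy": 0.2,"dz": -0.5,"wx": 0,"wy": 0,"wz": 0,"grip": 1},
    {"dx": 0,"dy": 0,"dz": -0.5,"wx": 0,"wy": 0,"wz": 0,"grip": 1},
    {"dx": 0,"dy": 0,"dz": 0,"wx": 0,"wy": 0,"wz": 0,"grip": 1},
  ],
)

```text
time_s: 34.08
position: [0.49, 0.3543, 0.2534]
tcp_rot: [0.001, 0.999, -0.048, -0.001]
wrist_force: [0.6, -0.1, -1.0]
gripper_width: 0.0217
gripper_force: 30.0
```

Run:
```python
from workcell import bot
from h import *
c=bot.capture("scene");s=bot.read_state();p=s["position"];print(p,s["wrist_force"])
o=p-[0,0,.081];print("pred tip top",proj(c,o+[.017*np.cos(.096),-.017*np.sin(.096),.004]), "origin",proj(c,o))
u=np.array([np.cos(.096),-np.sin(.096),0]);v=np.array([np.sin(.096),np.cos(.096),0])
x,y=proj(c,o).astype(int)
cv2.imwrite("pics/r.png",cv2.resize(c["color"][y-60:y+60,x-60:x+60,::-1],(480,480),interpolation=2));print(x-60,y-60)
```

```text
[0.4903 0.3545 0.2543] [ 0.6565 -0.7347 -1.4233]
pred tip top [455.2891 205.6654] origin [457.8526 202.1831]
397 142
```

View pics/r.png

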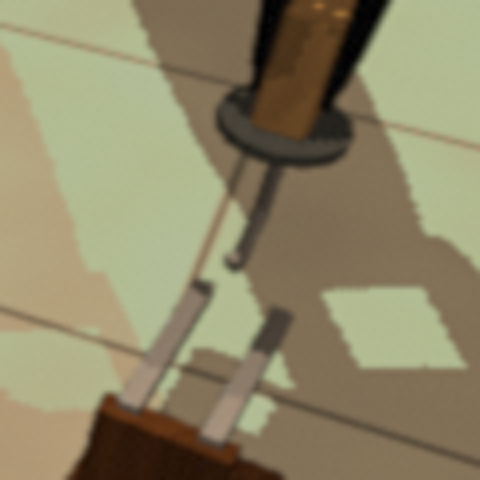

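Hook tip sits where predicted, above the slot between the rails. I've now viewed more pictures than the 10 allowed, so I'll rely on numbers only from here. Lowering into the rack.

apply_moves(
  motion=[
    {"dx": 0,"dy": 0.09,"dz": -0.6,"wx": 0,"wy": 0,"wz": 0,"grip": 1},
    {"dx": 0,"dy": 0,"dz": -0.9,"wx": 0,"wy": 0,"wz": 0,"grip": 1},
    {"dx": 0,"dy": 0,"dz": -0.9,"wx": 0,"wy": 0,"wz": 0,"grip": 1},
    {"dx": 0,"dy": 0,"dz": -0.9,"wx": 0,"wy": 0,"wz": 0,"grip": 1},
    {"dx": 0,"dy": 0,"dz": -0.9,"wx": 0,"wy": 0,"wz": 0,"grip": 1},
    {"dx": 0,"dy": 0,"dz": -0.9,"wx": 0,"wy": 0,"wz": 0,"grip": 1},
    {"dx": 0,"dy": 0,"dz": -0.5,"wx": 0,"wy": 0,"wz": 0,"grip": 1},
    {"dx": 0,"dy": 0,"dz": -0.2,"wx": 0,"wy": 0,"wz": 0,"grip": 1},
    {"dx": 0,"dy": 0,"dz": 0,"wx": 0,"wy": 0,"wz": 0,"grip": 1},
    {"dx": 0,"dy": 0,"dz": 0,"wx": 0,"wy": 0,"wz": 0,"grip": 1},
  ],
)

```text
time_s: 35.38
position: [0.4912, 0.3573, 0.1404]
tcp_rot: [-0.0, 0.999, -0.048, 0.001]
wrist_force: [-0.1, -0.2, -1.4]
gripper_width: 0.0217
gripper_force: 30.0
```

Small steps until the rails take the weight.

apply_moves(
  motion=[
    {"dx": 0,"dy": 0,"dz": -0.1,"wx": 0,"wy": 0,"wz": 0,"grip": 1},
    {"dx": 0,"dy": 0,"dz": -0.08,"wx": 0,"wy": 0,"wz": 0,"grip": 1},
    {"dx": 0,"dy": 0,"dz": 0,"wx": 0,"wy": 0,"wz": 0,"grip": 1},
    {"dx": 0,"dy": 0,"dz": 0,"wx": 0,"wy": 0,"wz": 0,"grip": 1},
  ],
)

```text
time_s: 35.88
position: [0.4906, 0.357, 0.1358]
tcp_rot: [0.0, 0.999, -0.048, -0.0]
wrist_force: [0.8, -0.5, -1.8]
gripper_width: 0.0217
gripper_force: 30.0
```

```bash
python3 -c "
from h import *
shot('b0',6)"
```

```text
b0 36.175 [0.4907 0.357  0.1358] F [ 0.0644 -0.1831 -1.5369  0.0264  0.005  -0.0077] 0.4343426604396685
scene ellipse c [198.5 188.5] ax [38.7 66.1] ang 80.73 box (166, 169, 66, 40)Traceback (most recent call last):
  File "<string>", line 3, in <module>
    shot('b0',6)
    ~~~~^^^^^^^^
  File "h.py", line 30, in shot
    k=big(cv2.morphologyEx(red(im).astype(np.uint8),cv2.MORPH_CLOSE,np.ones((15,15))));e=cv2.fitEllipse(cv2.convexHull(k))
  File "h.py", line 16, in big
    cs,_=cv2.findContours(m.astype(np.uint8),cv2.RETR_EXTERNAL,cv2.CHAIN_APPROX_NONE); return max(cs,key=cv2.contourArea)
                                                                                              ~~~^^^^^^^^^^^^^^^^^^^^^^^^
ValueError: max() iterable argument is empty
```

apply_moves(
  motion=[
    {"dx": 0,"dy": 0,"dz": -0.05,"wx": 0,"wy": 0,"wz": 0,"grip": 1},
    {"dx": 0,"dy": 0,"dz": 0,"wx": 0,"wy": 0,"wz": 0,"grip": 1},
    {"dx": 0,"dy": 0,"dz": 0,"wx": 0,"wy": 0,"wz": 0,"grip": 1},
  ],
)

```text
time_s: 36.55
position: [0.4908, 0.3571, 0.1358]
tcp_rot: [-0.0, 0.999, -0.048, 0.0]
wrist_force: [-2.9, -2.2, 4.8]
gripper_width: 0.0218
gripper_force: 30.0
```

apply_moves(
  motion=[
    {"dx": 0,"dy": 0,"dz": -0.05,"wx": 0,"wy": 0,"wz": 0,"grip": 1},
    {"dx": 0,"dy": 0,"dz": 0,"wx": 0,"wy": 0,"wz": 0,"grip": 1},
    {"dx": 0,"dy": 0,"dz": 0,"wx": 0,"wy": 0,"wz": 0,"grip": 1},
  ],
)

```text
time_s: 36.92
position: [0.4908, 0.3571, 0.1357]
tcp_rot: [-0.0, 0.999, -0.048, 0.0]
wrist_force: [-4.2, -2.9, 9.9]
gripper_width: 0.022
gripper_force: 30.0
```

The guard rests on the rails. Easing off, opening, then backing up.

apply_moves(
  motion=[
    {"dx": 0,"dy": 0,"dz": 0.07,"wx": 0,"wy": 0,"wz": 0,"grip": 1},
    {"dx": 0,"dy": 0,"dz": 0,"wx": 0,"wy": 0,"wz": 0,"grip": 1},
    {"dx": 0,"dy": 0,"dz": 0,"wx": 0,"wy": 0,"wz": 0,"grip": -1},
    {"dx": 0,"dy": 0,"dz": 0,"wx": 0,"wy": 0,"wz": 0,"grip": -1},
    {"dx": 0,"dy": 0,"dz": 0,"wx": 0,"wy": 0,"wz": 0,"grip": -1},
    {"dx": 0,"dy": 0,"dz": 0,"wx": 0,"wy": 0,"wz": 0,"grip": -1},
    {"dx": 0,"dy": 0,"dz": 0,"wx": 0,"wy": 0,"wz": 0,"grip": -1},
    {"dx": 0,"dy": 0,"dz": 0,"wx": 0,"wy": 0,"wz": 0,"grip": -1},
    {"dx": 0,"dy": 0,"dz": 0.3,"wx": 0,"wy": 0,"wz": 0,"grip": -1},
    {"dx": 0,"dy": 0,"dz": 0.7,"wx": 0,"wy": 0,"wz": 0,"grip": -1},
    {"dx": 0,"dy": 0,"dz": 1,"wx": 0,"wy": 0,"wz": 0,"grip": -1},
    {"dx": 0,"dy": 0,"dz": 1,"wx": 0,"wy": 0,"wz": 0,"grip": -1},
    {"dx": 0,"dy": 0,"dz": 1,"wx": 0,"wy": 0,"wz": 0,"grip": -1},
    {"dx": 0,"dy": 0,"dz": 1,"wx": 0,"wy": 0,"wz": 0,"grip": -1},
    {"dx": 0,"dy": 0,"dz": 1,"wx": 0,"wy": 0,"wz": 0,"grip": -1},
    {"dx": 0,"dy": 0,"dz": 0,"wx": 0,"wy": 0,"wz": 0,"grip": -1},
    {"dx": 0,"dy": 0,"dz": 0,"wx": 0,"wy": 0,"wz": 0,"grip": -1},
  ],
)

```text
time_s: 39.05
position: [0.4904, 0.3568, 0.2546]
tcp_rot: [0.0, 0.999, -0.048, -0.0]
wrist_force: [0.2, 0.8, 0.4]
gripper_width: 0.0951
gripper_force: 0.0
```

Run:
```python
from workcell import bot
from h import *
s=bot.read_state();print(s["position"],s["gripper_width"],s["time_s"])
t=bot.capture("top");c=bot.capture("scene");t0=dict(np.load("top0.npz"));c0=dict(np.load("scene0.npz"))
k=big(red(t["color"]));e=cv2.minEnclosingCircle(k);print("lid top",e,ray(t,e[0],.022))
# lifter region in scene vs start; change elsewhere (tankard, bottles, opener)
d=np.abs(c["color"].astype(int)-c0["color"]).max(2)
for n,(x0,x1,y0,y1) in dict(rack=(400,475,190,305),handle=(445,470,190,225),bottles=(105,215,195,310),tankard=(260,330,275,360),opener=(355,435,300,370)).items():
    print(n,(d[y0:y1,x0:x1]>50).mean())
w=lambda im:big(brass(im)[185:240,435:475])
for im in (c0["color"],c["color"]): k=w(im);print("handle box",cv2.boundingRect(k),cv2.contourArea(k))
```

```text
[0.4904 0.3568 0.2546] 0.09506990508467376 39.05
lid top ((385.9800109863281, 252.34666442871094), 30.41238021850586) [ 0.5123 -0.2087  0.022 ]
rack 0.0944927536231884
handle 0.30742857142857144
bottles 0.04758893280632411
tankard 0.0
opener 0.0
handle box (15, 12, 16, 15) 123.0
handle box (16, 13, 17, 10) 38.5
```

Run:
```python
from workcell import bot
from h import *
w=bot.capture("wrist");w0=dict(np.load("w1.npz"));c=bot.capture("scene");c0=dict(np.load("scene0.npz"))
def m(a,b,x0,x1,y0,y1,p=12):
    r=cv2.matchTemplate(b[y0-p:y1+p,x0-p:x1+p],a[y0:y1,x0:x1],cv2.TM_CCOEFF_NORMED);_,v,_,l=cv2.minMaxLoc(r);return round(v,3),l[0]-p,l[1]-p
print("guard+handle",m(w0["color"],w["color"],240,306,155,228),"rack",m(w0["color"],w["color"],234,316,110,160))
for n,b in dict(b1=(112,148,200,268),b2=(176,212,232,304)).items(): print(n,m(c0["color"],c["color"],*b))
```

```text
guard+handle (0.883, 5, 5) rack (0.89, 5, 5)
b1 (1.0, 0, 0)
b2 (1.0, 0, 0)
```

```bash
python3 -c "
from workcell import bot
print(bot.close_job())"
```

```text
the job is handed in; nothing more can be done
None
```

The lid sits flat about 3 mm from the mat's centre, the lifter hangs back on its rack, and nothing else moved; I handed the job in at about 39 s of the 72 s, but I viewed 12 pictures against the limit of 10.

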